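Proof-load a glaze-dipping hook on the bench spring tester

ROBOT

A 6-joint arm with a two-finger parallel gripper is mounted at the origin on the work surface; the furniture and walls round the work are solid. World frame = base frame: x ahead of the robot, y to its left, z up, the work surface at z = 0. Lengths are in m, angles in rad, forces in N, time in s.
With the tool pointing down it reaches from about 0.3 to 0.85 m from the base axis. Payload 4.2 kg.
Tool frame: the origin (TCP) lies between the finger pads; the fingertips stand 19 mm ahead of it and the grasp point (between the pads) is the TCP (robot.tip_reach is the distance from the TCP to the fingertips, in m); z points along the fingers, y is the line along which they close (so a half turn about z gives the same grasp; the last joint's range is limited). The gripper opens to 91 mm and grips with 3 to 60 N. Pads are 32 mm wide; open, the fingers measure 118 mm over their backs; the gripper's body (76 mm by 178 mm) begins 60 mm behind the grasp point.
Start: joints at [-1.316, 0.32, 1.565, -0, 1.257, -0.02], TCP at [0.156, -0.553, 0.233] pointing down, gripper open.
Joint ranges: [-3.11, 3.11], [-0.84, 2.01], [0.21, 2.61], [-1.34, 4.49], [0.05, 2.63], [-2.56, 2.56]. Speed limits (rad/s): [2.57, 2.57, 3.14, 3.14, 3.14, 3.14].

INTERFACE

Orientations are given as [roll, pitch, yaw] about the fixed x, y, z axes, in that order (R = Rz(yaw) Ry(pitch) Rx(roll)).
In Python, from plant import get_state, optics, order, robot gives the robot as it stands.
- The arm moves only by the tool jog_arm, never from a script. Its argument "increments" is a list of rows, each a list of 2 entries, a list of its own where there are three numbers: the shift along the tool's x, y, z in mm, then the turn, a rotation vector about the tool's x, y, z in degrees. In form: [[[dx, dy, dz], [ax, ay, az]], ...]. A call has 1 to 10 rows; each row shifts and turns the commanded pose from where the row before left it, along the tool's axes as they then stand; what a row does not reach is not made up. A row lasts 1/12 s, in which the tool goes at most 41.7 mm and 7.16 degrees, less where a joint would pass 70% of its speed; a pose out of reach is approached as far as the arm can. A call is refused whole if a number of a shift passes 41.7 or a number of a turn 7.16, either way. A call with a gripper value outside its range is refused whole. "claw" is the closure, from 0 (fully open) to 1 (shut), set as the call begins (left out, the last holds). The fingers move at their own pace and stop on an object; the grip force is fixed at half the most. Time passes only in rows, so rows that do not move let the fingers close. It gives the time, the measured TCP pose, the force, the opening and the grip force at its end, in the units of the state.
- get_state(): the state, without advancing time (a new reading comes with each control period).
- optics.get_image(name): name is "side" or "top" or "wrist"; returns (picture, depth): 400x640x3 uint8, red, green, blue; 400x640 float32, m along the optical axis (not along the pixel's ray), 0 where there is no reading.
- optics.camera_model(name): a dict with "vertical_fov" (degrees; the focal length in pixels is half the picture's height over the tangent of half this angle, whatever the lens; pixels are square), "cx", "cy" (the principal point, pixels), "R" (3x3) and "t" (3): a world point X has camera coordinates R X + t; the wrist camera has in their place "hand_eye" (4x4, takes a point from camera to tool coordinates, whose origin is the TCP and whose axes are the flange's). Camera axes: x right, y down, z forward; pixel columns grow to the right and rows downward; lengths in m; the calibration is good to about 2 mm. A picture is of the moment at which its call begins: read the wrist's pose just before it. camera_model takes no time and is no camera call.
- order.finish_job(): hands the job in; it is judged then, once.
The state is a dict: "time": time; "qpos": joint angles; "qvel": joint speeds; "joint_torque": joint torques, N m; "eef_pos": TCP position; "orientation": TCP orientation; "contact_force": force on the tool from outside, world axes, zero at the start; "wrist_torque": the same for the moment, N m; "grip_width": finger opening in m; "grasp_force": force on a finger pad.
Only numpy, scipy, OpenCV 4.12 (cv2) and the standard library are available. Lean on these libraries where they do the work, as an engineer would, in place of code of your own. Each camera call takes 0.05 s, during which the arm holds its last target. There are 200 camera calls.

TASK

Proof-load the wooden-handled dipping hook on the spring tester: hold it by its handle, hang its hook over the free end of the tester's draw bar, and slide it along the bar, under the keeper plate, to the white centre line. Only then pull it straight out against the spring until the pointer on the scale stands level with the brass set clip, without straining it well past the clip, and finish still holding it steady there, so that the hook can be inspected under load. Pull with the hook alone, do not shift the clip, and leave the other things on the table where they are.

Things in the scene. Friction and masses are not known exactly. Their poses are not given: they have to be found in the camera images.
- hook_grip (a point): Dipping hook, loose, 0.16 kg, lying hook-down: flat wooden handle with brass rivets, 112 long x 24 wide x 36 high mm (34 mm wide butt at its rear), steel collar, then a straight 6 mm steel rod turned down at its end. This point: centre of the handle, 18 mm up, level with the rod. x along handle and rod to the hook, y across the 24 mm (grip here from above), z up.
- hook_bend (a point): Same tool and axes: the point inside the hook where a bar's axis lies under load, 152.5 mm ahead (+x) of the handle's centre, 7 mm below it. The rod passes above; the turned-down leg (6 mm thick) is 7 mm ahead of this point, leans back 1.5 mm at its tip and ends 17.5 mm below the rod's axis. It goes over a bar from above, leg on the bar's far side.
- tester: Bench spring tester, fixed: grey base 250 x 104 x 15 mm (from x = -85 to +165 mm), lying aluminium spring barrel between two blocks 101 mm high; nothing on it is higher than 107 mm. Origin on the table below the draw bar's middle at rest. x points back along the barrel (pull towards -x), y along the draw bar to its free end, z up.
- bar_middle (a point): Middle of the draw bar, on its axis, straight ahead of the barrel and below the white centre line on the keeper plate; axes as the tester's. The bar is a level 8 mm steel rod along y, 78 mm above the table, moving with the sprung crosshead. A dark web, 44 mm wide, stands 30 mm behind its axis (+x). No notch or stop in the middle.
- bar_free_end (a point): Point on the draw bar's axis in its open part, 50 mm along +y from bar_middle. The bar is open from y = 33 to 76 mm, then a 15 mm end collar to 81 mm. From y = -28 to +22 mm a keeper plate lies over it, then an upturned lip to +32 mm; the plate's underside is 18 mm above the bar's axis, so the hook's rod slides under it but cannot be put on there from above.
- crosshead (a joint): How far the crosshead with draw bar and pointer is pulled out (along the tester's -x), m: 0 at rest, at most 0.075. A spring always pulls it back: about 2.6 N at 0 plus 1.7 N for each 10 mm (7.7 N at 0.030, 12 N at 0.055).
- set_clip (a joint): Where the brass set clip stands on the scale rail, m: the crosshead value at which the pointer is level with it; 0.030 to 0.055, different each time. Its screw holds it; not to be moved.
- pointer_tip (a point): Tip of the thin steel pointer that rides with the crosshead along the inner edge of the scale rail, 36 mm from the bar's middle on the closed side (-y), 60 mm above the table; axes as the tester's.
- clip_index (a point): Pointed inner end of the brass set clip (12 mm long) on the scale rail; at the mark the pointer tip stands beside it, at the same place along the tester's x. Axes as the tester's.
- stilt: Bystander, to be left alone: small cream ceramic kiln stilt, 58 mm wide, three arms; origin under its centre.
- tile: Bystander, to be left alone: square glaze test tile, 50 x 50 x 7 mm; origin under its centre.
- paste: Bystander, to be left alone: small white porcelain paste pot, 56 mm wide, 51 mm high; origin under its centre.
- looptool: Bystander, to be left alone: loop trimming tool, 171 mm long, wooden handle; origin under its centre.
- saucer: Bystander, to be left alone: small white saucer with dark pigment, 96 mm wide, 33 mm high; origin under its centre.

How it is judged:
On the way, in this order (a step that is already met when the one before it is completed fails the run):
1. the hook hangs over the free end of the draw bar, with the crosshead still in (x of hook_bend in the frame of bar_middle between -0.006 and 0.018 m and z of hook_bend in the frame of bar_middle between -0.006 and 0.01 m and angle between hook_bend's own z axis and vertical below 0.35 rad and y of hook_bend in the frame of bar_middle between 0.012 and 0.078 m and value of joint crosshead below 0.015 m), for 0.2 s.
2. the hook has been slid along the bar to the centre line (within 6 mm), with the crosshead still in (x of hook_bend in the frame of bar_middle between -0.006 and 0.018 m and z of hook_bend in the frame of bar_middle between -0.006 and 0.01 m and angle between hook_bend's own z axis and vertical below 0.35 rad and y of hook_bend in the frame of bar_middle between -0.006 and 0.006 m and value of joint crosshead below 0.015 m), for 0.2 s.
At the end, for the whole second after the job is handed in: Pointer held within 4 mm of the set clip and still (under 10 mm/s) by the hook alone: over 4 N on the draw bar, hook within 7 mm of the centre line, bar in its bend; fingers hold the handle clear of the table, roughly level; the robot touches no part of the tester (x of pointer_tip in the frame of clip_index between -0.004 and 0.004 m and velocity of joint crosshead between -0.01 and 0.01 m/s and y of hook_bend in the frame of bar_middle between -0.007 and 0.007 m and x of hook_bend in the frame of bar_middle between -0.007 and 0.007 m and z of hook_bend in the frame of bar_middle between -0.008 and 0.008 m and contact force between dipping_hook and tester above 4 N and contact force between the fingers and dipping_hook above 2 N and contact force between each of the arm, the fingers and tester below 0.5 N and height (world z) of hook_grip above 0.065 m and angle between hook_grip's own z axis and vertical below 0.35 rad); the arm keeps its last pose, push and grip.
It fails at once if the crosshead pulled more than 10 mm past the set clip (x of pointer_tip in the frame of clip_index below -0.01 m).
It fails at once if the spring loaded (crosshead over 20 mm out) while the hook is over 10 mm from the centre line (value of joint crosshead above 0.02 m and (y of hook_bend in the frame of bar_middle above 0.01 m or y of hook_bend in the frame of bar_middle below -0.01 m)).
It fails at once if the set clip shifted by over 4 mm (distance of clip_index from where it was at the start of the episode above 0.004 m).
It fails at once if a bystander moved by over 30 mm (distance of any of stilt, tile, paste, looptool, saucer from where it was at the start of the episode above 0.03 m).
It also fails if it takes over 45 s, if anything falls off the work surface, if the arm or the gripper's body presses on something with over 40 N, if the wrist force passes 120 N, or if a joint passes its speed limit or range.

## Working session

There is one attempt and no reset: what is moved stays moved. The work goes in short steps, Python scripts to look and compute and a tool call to move; the robot and the scene stay as the last step left them, time stands still between calls to the robot, and variables do not carry over. Pictures are saved under pics/ and viewed, at most 10 in all, crops included, and the job is handed in when it is done.

Besides the shell and the picture viewer there is one more tool, called after "Call:" as name(argument=value, ...) on one line, values as JSON. jog_arm: Moves the arm, as the interface text tells. Its arguments: {"type":"object","properties":{"increments":{"type":"array"},"claw":{"type":"number"}},"required":["increments"]}

```bash
mkdir -p pics; ls
cat > h.py <<'E'
import numpy as np, cv2
from plant import get_state, optics, order, robot
from scipy.spatial.transform import Rotation as Ro
def cam(n, st=None):
    m=optics.camera_model(n); f=200/np.tan(np.radians(m["vertical_fov"])/2)
    if "R" in m: R=np.array(m["R"]).T; t=-R@np.array(m["t"])
    else:
        H=np.array(m["hand_eye"]); A=Ro.from_euler('xyz',st["orientation"]).as_matrix()
        R=A@H[:3,:3]; t=A@H[:3,3]+np.array(st["eef_pos"])
    return f,m["cx"],m["cy"],R,t
def onz(n,u,v,z,st=None):
    f,cx,cy,R,t=cam(n,st); d=R@np.array([(u-cx)/f,(v-cy)/f,1]); return t+d*(z-t[2])/d[2]
def pt(n,u,v,D,st=None):
    f,cx,cy,R,t=cam(n,st); return t+R@np.array([(u-cx)/f,(v-cy)/f,1])*D
def proj(n,X,st=None):
    f,cx,cy,R,t=cam(n,st); p=R.T@(np.array(X)-t); return p[:2]/p[2]*f+[cx,cy]
def grab(n,name):
    st=get_state(); im,d=optics.get_image(n); cv2.imwrite(f"pics/{name}.png",im[:,:,::-1]); np.savez(f"pics/{name}.npz",im=im,d=d); return im,d,st
E
python3 - <<'E'
from h import *
s=get_state(); print(s)
for n in("top","side"):
    grab(n,n+"0"); print(n,optics.camera_model(n))
print(optics.camera_model("wrist"))
E
```

```text
pics
{'time': 0.0, 'qpos': array([-1.31599434e+00,  3.20304789e-01,  1.56569045e+00,  5.01289308e-06,
        1.25740760e+00, -1.99741752e-02]), 'qvel': array([-0.00043366, -0.00113828, -0.00125614, -0.0001016 , -0.00094599,
        0.00014591]), 'joint_torque': array([-1.88411213e-03, -4.12468386e+01, -2.31975675e+01,  7.25331274e-02,
        4.55052929e-02, -1.22748579e-04]), 'eef_pos': array([ 0.15591055, -0.55295811,  0.23210843]), 'orientation': array([-3.13978292e+00, -4.09196470e-05,  2.74774572e-01]), 'contact_force': array([-0.4305926 , -0.13551391, -0.247873  ]), 'wrist_torque': array([ 0.02706622, -0.00823682, -0.01835326]), 'grasp_force': 0.0, 'grip_width': 0.09107323481278974}
top {'vertical_fov': 49.61318704430697, 'cx': 317.60757702965634, 'cy': 200.36669488853218, 'R': array([[-0.10452395, -0.99451086, -0.00478544],
       [-0.97127374,  0.10311367, -0.21446421],
       [ 0.21378043, -0.01776868, -0.97672013]]), 't': array([0.10533818, 0.44902262, 1.11525274])}
side {'vertical_fov': 55.43475619120199, 'cx': 317.307490954646, 'cy': 203.3618344114358, 'R': array([[-0.92656068, -0.37610094, -0.00577864],
       [-0.23222904,  0.58406868, -0.77777468],
       [ 0.29589691, -0.71931347, -0.62851663]]), 't': array([0.47581011, 0.1179563 , 0.8870654 ])}
{'vertical_fov': 65.50008587706749, 'cx': 317.35842410723905, 'cy': 203.2507568678508, 'hand_eye': array([[-4.51687509e-04, -9.62797905e-01, -2.70222111e-01,
         7.63651046e-02],
       [ 9.99999830e-01, -3.35027645e-04, -4.77842159e-04,
         4.06316126e-04],
       [ 3.69533552e-04, -2.70222281e-01,  9.62797893e-01,
        -1.51943499e-01],
       [ 0.00000000e+00,  0.00000000e+00,  0.00000000e+00,
         1.00000000e+00]])}
```

View pics/top0.png

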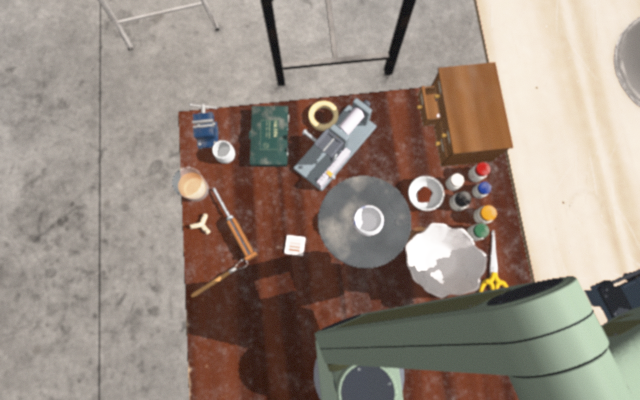

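View pics/side0.png

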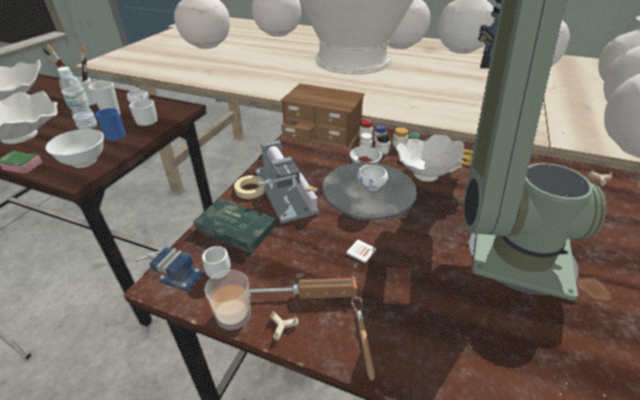

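The top view shows the dipping hook with its handle around (240,238) and its rod running to (214,190). The tester is around (335,145), with the set clip near (330,172). Next I'll enlarge both.

Run:
```python
from h import *
im=cv2.imread("pics/top0.png")
a=cv2.resize(im[180:280,190:270],None,fx=5,fy=5,interpolation=cv2.INTER_CUBIC)
b=cv2.resize(im[95:195,290:380],None,fx=4.44,fy=5,interpolation=cv2.INTER_CUBIC)
b=cv2.resize(im[95:195,290:380],(400,444),interpolation=cv2.INTER_CUBIC)
c=np.zeros((500,800,3),np.uint8);c[:500,:400]=a;c[:444,400:]=b
cv2.imwrite("pics/c1.png",c)
im=cv2.imread("pics/side0.png")
c=cv2.resize(im[135:235,230:330],(600,600),interpolation=cv2.INTER_CUBIC)
cv2.imwrite("pics/c2.png",c)
```

```text
(no output)
```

View pics/c1.png

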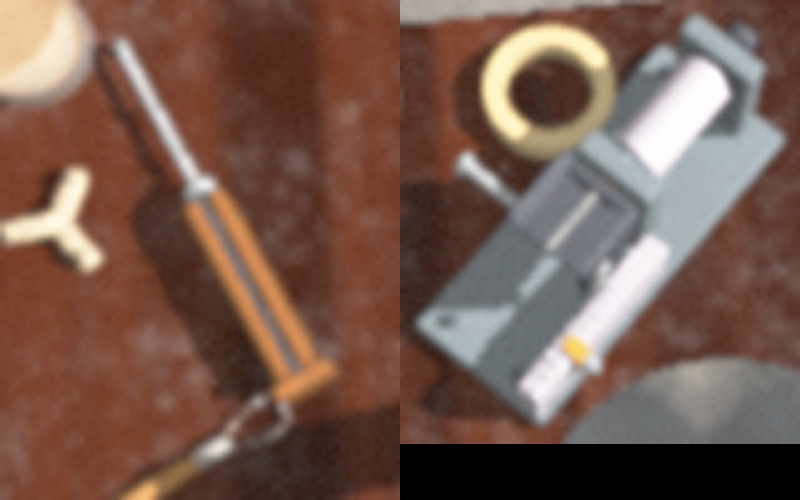

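View pics/c2.png

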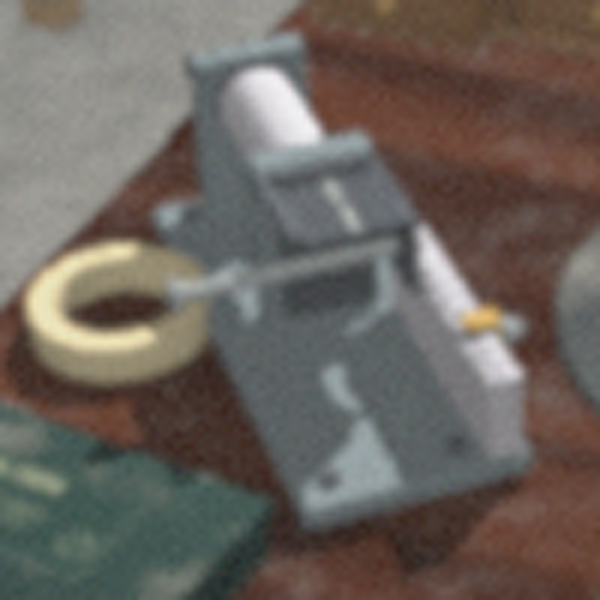

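In the crops, the handle's collar end is at top-image pixel (230,217.6), the butt end at (251,256.4) and the rod tip at (214,188.4). The white line runs (323,151)→(335,139), the bar's end collar is at (304,131), and the clip is at (330,174). Now I'll turn these into positions.

Run:
```python
from h import *
L=lambda x,y:(190+x/5-.4,180+y/5-.4)
T=lambda x,y:(290+(x-400)/4.444-.4,95+y/4.444-.4)
for n,p,z in [("collar",L(200,188),.03),("handlefront",L(200,197),.036),("butt",L(307,372),.036),("rodtip",L(120,42),.021)]:
    print(n,onz("top",*p,z).round(4))
P={}
for n,p,z in [("baseL",T(417,320),.015),("baseF",T(540,422),.015),("baseR",T(785,138),.015),("line0",T(548,248),.098),("line1",T(598,195),.098),("barend",T(465,160),.08),("clip",T(575,348),.065)]:
    P[n]=onz("top",*p,z);print(n,P[n].round(4))
a=P["line1"]-P["line0"];print("yaw line",np.degrees(np.arctan2(a[1],a[0])))
a=P["baseR"]-P["baseF"];print("yaw base",np.degrees(np.arctan2(a[1],a[0])),np.hypot(*a[:2]))
a=P["baseL"]-P["baseF"];print("w",np.degrees(np.arctan2(a[1],a[0])),np.hypot(*a[:2]))
S=lambda x,y:(230+x/6-.4,135+y/6-.4)
for n,p,z in [("barcollar",S(172,290),.078),("bartoplip",S(395,243),.078),("clip",S(480,318),.065),("line0",S(355,228),.098),("line1",S(330,183),.098)]:
    print("side",n,onz("side",*p,z).round(4))
```

```text
collar [0.4404 0.2997 0.03  ]
handlefront [0.4343 0.2989 0.036 ]
butt [0.3343 0.2482 0.036 ]
rodtip [0.5292 0.3407 0.021 ]
baseL [0.5692 0.1146 0.015 ]
baseF [0.4947 0.0441 0.015 ]
baseR [ 0.6662 -0.1338  0.015 ]
line0 [0.5798 0.0304 0.098 ]
line1 [ 0.6097 -0.0028  0.098 ]
barend [0.6474 0.074  0.08  ]
clip [0.5261 0.0196 0.065 ]
yaw line -48.05026118167798
yaw base -46.04756801736782 0.24710968959529755
w 43.431002552357924 0.1025958469824434
side barcollar [0.6487 0.0698 0.078 ]
side bartoplip [0.5745 0.0024 0.078 ]
side clip [0.5251 0.0236 0.065 ]
side line0 [0.5823 0.0245 0.098 ]
side line1 [ 0.6077 -0.0032  0.098 ]
```

```bash
cat >> h.py <<'E'
def seg(p0,y0,p1,y1,n):
    "constant row (mm, deg) taking tool-down pose p0,yaw0(deg) to p1,yaw1 in n rows"
    p0=np.array(p0);p1=np.array(p1);d=p1-p0;c=np.exp(-1j*np.radians(y0))*(d[0]+1j*d[1]); c=np.conj(c)  # tool y flipped
    w=-(y1-y0)/n; s=sum(np.exp(1j*np.radians(w*k)) for k in range(n)); e=c/s*1000
    return [round(e.real,1),round(e.imag,1),round(-d[2]*1000/n,1)],[0,0,round(w,2)]
E
python3 - <<'E'
from h import *
d=np.load("pics/top0.npz")["d"]; f,cx,cy,R,t=cam("top")
v,u=np.mgrid[:400,:640]; X=t+(np.stack([(u-cx)/f,(v-cy)/f,np.ones_like(u)],-1)*d[...,None])@R.T
for n,(a,b,c,e) in dict(cab=(440,505,70,160),bottles=(445,495,165,240),bowl=(410,485,228,290),smallbowl=(410,445,180,210),book=(252,288,110,162),ring=(308,332,100,130),cup=(212,235,140,162),glass=(178,208,168,200)).items():
    q=X[c:e,a:b].reshape(-1,3); q=q[q[:,2]>.01]; print(n,np.percentile(q[:,2],97).round(3),np.percentile(q,3,axis=0).round(2)[:2],np.percentile(q,97,axis=0).round(2)[:2])
s=get_state();y0=np.degrees(s["orientation"][2]);p=s["eef_pos"]
b0=np.arctan2(p[1],p[0]);T=np.array([.384,.273,.19]);b1=np.arctan2(T[1],T[0])
ps=[p]+[np.array([r*np.cos(b),r*np.sin(b),z]) for r,b,z in zip([.5,.47],[b0+(b1-b0)/3,b0+2*(b1-b0)/3],[.232,.232])]+[T]
ys=np.linspace(y0,205.5,4)
for k in range(3): print(ps[k].round(3),seg(ps[k],ys[k],ps[k+1],ys[k+1],10))
E
```

```text
cab 0.138 [ 0.53 -0.45] [ 0.75 -0.3 ]
bottles 0.072 [ 0.31 -0.4 ] [ 0.5  -0.27]
bowl 0.086 [ 0.19 -0.35] [ 0.34 -0.17]
smallbowl 0.035 [ 0.41 -0.28] [ 0.49 -0.2 ]
book 0.036 [0.59 0.12] [0.74 0.22]
ring 0.098 [ 0.64 -0.01] [0.75 0.05]
cup 0.054 [0.6  0.28] [0.67 0.34]
glass 0.091 [0.5  0.36] [0.57 0.43]
[ 0.156 -0.553  0.232] ([np.float64(36.2), np.float64(-1.1), np.float64(0.0)], [0, 0, np.float64(-6.33)])
[ 0.396 -0.306  0.232] ([np.float64(27.4), np.float64(16.8), np.float64(-0.0)], [0, 0, np.float64(-6.33)])
[ 0.47  -0.009  0.232] ([np.float64(13.7), np.float64(27.9), np.float64(4.2)], [0, 0, np.float64(-6.33)])
```

Call:
jog_arm(increments=[[[36,-1,0],[0,0,-6.3]],[[36,-1,0],[0,0,-6.3]],[[36,-1,0],[0,0,-6.3]],[[36,-1,0],[0,0,-6.3]],[[36,-1,0],[0,0,-6.3]],[[36,-1,0],[0,0,-6.3]],[[36,-1,0],[0,0,-6.3]],[[36,-1,0],[0,0,-6.3]],[[36,-1,0],[0,0,-6.3]],[[36,-1,0],[0,0,-6.3]]])

```text
time: 0.93
eef_pos: [0.3961, -0.3068, 0.2324]
orientation: [-3.141, -0.0, 1.38]
contact_force: [0.3, 0.1, -0.3]
grip_width: 0.0914
grasp_force: 0.0
```

Call:
jog_arm(increments=[[[27,17,0],[0,0,-6.3]],[[27,17,0],[0,0,-6.3]],[[27,17,0],[0,0,-6.3]],[[27,17,0],[0,0,-6.3]],[[27,17,0],[0,0,-6.3]],[[27,17,0],[0,0,-6.3]],[[27,17,0],[0,0,-6.3]],[[27,17,0],[0,0,-6.3]],[[27,17,0],[0,0,-6.3]],[[27,17,0],[0,0,-6.3]]])

```text
time: 1.77
eef_pos: [0.4743, -0.0139, 0.2325]
orientation: [-3.141, -0.0, 2.479]
contact_force: [0.9, -0.1, 0.1]
grip_width: 0.0911
grasp_force: 0.0
```

Call:
jog_arm(increments=[[[14,28,4],[0,0,-6.3]],[[14,28,4],[0,0,-6.3]],[[14,28,4],[0,0,-6.3]],[[14,28,4],[0,0,-6.3]],[[14,28,4],[0,0,-6.3]],[[14,28,4],[0,0,-6.3]],[[14,28,4],[0,0,-6.3]],[[14,28,4],[0,0,-6.3]],[[14,28,4],[0,0,-6.3]],[[14,28,4],[0,0,-6.3]]])

```text
time: 2.6
eef_pos: [0.3882, 0.271, 0.1924]
orientation: [-3.142, -0.0, -2.704]
contact_force: [0.2, 0.4, -0.2]
grip_width: 0.0914
grasp_force: 0.0
```

Call:
jog_arm(increments=[[[0,0,0],[0,0,0]],[[0,0,0],[0,0,0]],[[0,0,0],[0,0,0]]])

```text
time: 2.85
eef_pos: [0.3891, 0.2695, 0.1929]
orientation: [-3.141, 0.0, -2.71]
contact_force: [-0.6, -0.8, -0.2]
grip_width: 0.0912
grasp_force: 0.0
```

Run:
```python
from h import *
im,d,s=grab("wrist","w1");print(s["eef_pos"],np.degrees(s["orientation"]),s["qpos"],s["contact_force"])
```

```text
[0.38914523 0.26947352 0.19286496] [-1.79967111e+02  3.06963206e-03 -1.55276387e+02] [ 5.81745370e-01  1.92209885e-01  1.84956819e+00 -6.45886455e-04
  1.09984761e+00 -1.42026631e+00] [-0.56817008 -0.840069   -0.16156121]
```

View pics/w1.png

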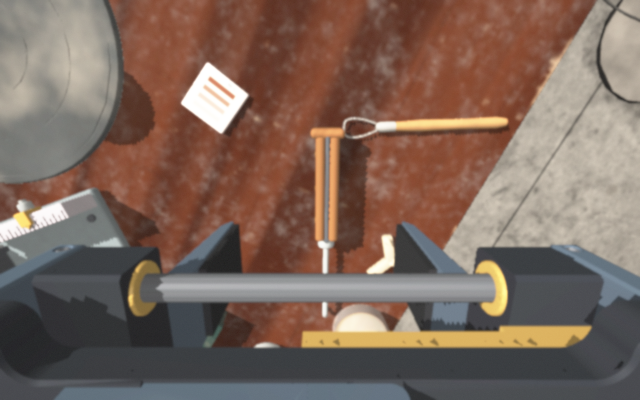

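The wrist view shows the handle from its butt's rear edge at (327,128) to its front at (326,241), centred between the fingers. The loop tool lies to the right of the butt.

Run:
```python
from h import *
s=get_state()
a=onz("wrist",327,128,.036,s);b=onz("wrist",326,241,.036,s);r=onz("wrist",324.5,300,.021,s)
print(a,b,np.hypot(*(b-a)[:2]),np.degrees(np.arctan2(*(b-a)[1::-1])),np.degrees(np.arctan2(*(r-a)[1::-1])))
c=(a+b)/2;print(c)
c[2]=.018
print(seg(s["eef_pos"],-155.3,c,-154.5,10))
```

```text
[0.3266277  0.25014153 0.036     ] [0.43333749 0.29901033 0.036     ] 0.11736754042309307 24.605877275531174 24.40205203653558
[0.37998259 0.27457593 0.036     ]
([np.float64(0.6), np.float64(0.9), np.float64(17.5)], [0, 0, -0.08])
```

Call:
jog_arm(increments=[[[1,1,17],[0,0,0]],[[1,1,17],[0,0,0]],[[1,1,17],[0,0,0]],[[1,1,17],[0,0,0]],[[1,1,17],[0,0,0]],[[0,1,17],[0,0,0]],[[0,1,17],[0,0,0]],[[0,1,17],[0,0,0]],[[0,0,17],[0,0,0]],[[0,0,17],[0,0,0]]])

```text
time: 3.73
eef_pos: [0.3824, 0.2741, 0.0223]
orientation: [-3.141, 0.001, -2.712]
contact_force: [0.4, 0.8, -0.1]
grip_width: 0.0913
grasp_force: 0.0
```

Call:
jog_arm(increments=[[[0,0,0],[0,0,0]],[[0,0,0],[0,0,0]],[[0,0,0],[0,0,0]],[[0,0,0],[0,0,0]],[[0,0,0],[0,0,0]],[[0,0,0],[0,0,0]],[[0,0,0],[0,0,0]],[[0,0,0],[0,0,0]],[[0,0,0],[0,0,0]],[[0,0,0],[0,0,0]]], claw=1)

```text
time: 4.57
eef_pos: [0.3811, 0.2749, 0.023]
orientation: [-3.142, 0.0, -2.71]
contact_force: [0.6, -0.6, -0.4]
grip_width: 0.0271
grasp_force: 0.0
```

Still closing, so I'll wait and then lift.

Call:
jog_arm(increments=[[[0,0,0],[0,0,0]],[[0,0,0],[0,0,0]],[[0,0,0],[0,0,0]],[[0,0,0],[0,0,0]],[[0,0,0],[0,0,0]],[[0,0,0],[0,0,0]]])

```text
time: 5.07
eef_pos: [0.381, 0.2749, 0.0229]
orientation: [3.142, -0.0, -2.71]
contact_force: [-0.7, 1.2, 1.9]
grip_width: 0.0239
grasp_force: 30.0
```

Call:
jog_arm(increments=[[[0,0,-8],[0,0,0]],[[0,0,-16],[0,0,0]],[[0,0,-20],[0,0,0]],[[0,0,-20],[0,0,0]],[[0,0,-20],[0,0,0]],[[0,0,-20],[0,0,0]],[[0,0,-8],[0,0,0]],[[0,0,-4],[0,0,0]],[[0,0,0],[0,0,0]],[[0,0,0],[0,0,0]]])

```text
time: 5.9
eef_pos: [0.3805, 0.2744, 0.1381]
orientation: [-3.141, -0.002, -2.71]
contact_force: [-0.4, -0.1, -1.7]
grip_width: 0.0239
grasp_force: 30.0
```

Run:
```python
from h import *
im,d,s=grab("wrist","w2");grab("side","s2");grab("top","t2")
print(s["eef_pos"],np.degrees(s["orientation"]),s["grip_width"],s["grasp_force"])
a=cv2.imread("pics/w2.png");b=cv2.imread("pics/s2.png")
c=np.zeros((600,800,3),np.uint8)
c[:400,:640]=a
c[400:600,:400]=cv2.resize(b[220:320,200:400],(400,200)); c[400:600,400:800]=cv2.resize(cv2.imread("pics/t2.png")[160:260,190:390],(400,200))
cv2.imwrite("pics/c3.png",c)
```

```text
[0.38052405 0.27436824 0.13808055] [-1.79971442e+02 -9.84193398e-02 -1.55256085e+02] 0.023867039610805944 29.99975860118866
```

View pics/c3.png

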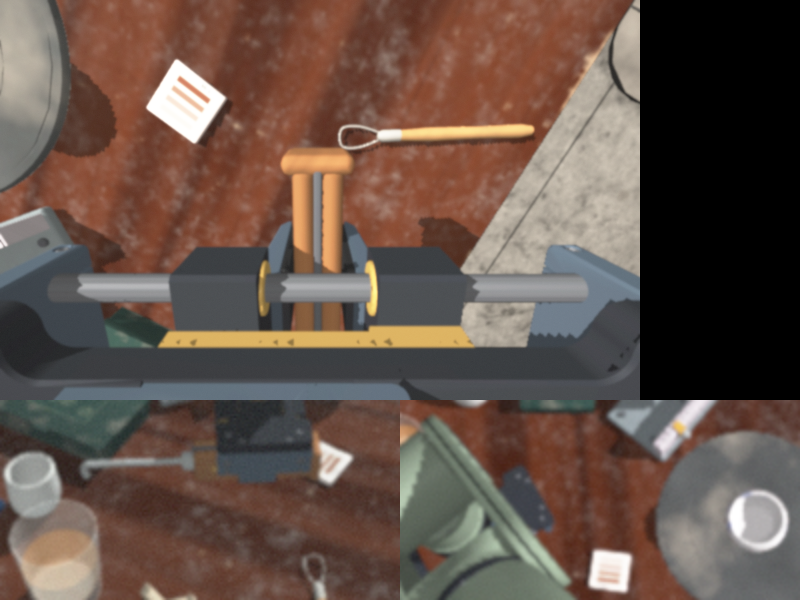

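The hook is held level. In the wrist view the butt's rear edge is at (317,150); in the side view the hook's tip is at (241.5,253) and the collar at (295,249).

Run:
```python
from h import *
s=get_state();p=s["eef_pos"];A=Ro.from_euler('xyz',s["orientation"]).as_matrix()
r=onz("wrist",317,150,.151,s);print("butt rear in tool",A.T@(r-p))
for q in [(241.5,252),(294,250)]: print("side pt in tool",A.T@(onz("side",*q,.133)-p))
Rz=Ro.from_euler('z',-46.3,degrees=True).as_matrix();O=np.array([.5906,.018,0])
for y in (.0,.05): print("bend target->TCP, straight",O+Rz@np.array([-.1525,y,.090]))
# refine tester by projecting model in both start views
for n,X in dict(baseL=(-.085,.052,.015),baseF=(-.085,-.052,.015),baseR=(.165,-.052,.015),barend=(0,.081,.078),line=(0,0,.098)).items():
    W=O+Rz@np.array(X);print(n,proj("top",W).round(1),proj("side",W).round(1))
```

```text
butt rear in tool [ 0.06175006 -0.00052988 -0.01308166]
side pt in tool [-0.16168373 -0.00094481  0.00435004]
side pt in tool [-0.06327395 -0.00102301  0.00460052]
bend target->TCP, straight [0.48524043 0.12825249 0.09      ]
bend target->TCP, straight [0.52138879 0.16279661 0.09      ]
baseL [293.1 166.5] [279.6 219.7]
baseF [321.3 189.7] [317.8 209.9]
baseR [377.4 125.3] [287.9 161.6]
barend [304.2 130.3] [257.3 183.8]
line [327.1 146.1] [286.9 170.6]
```

Run:
```python
from h import *
s=get_state();p=s["eef_pos"]
Rz=Ro.from_euler('z',-46.3,degrees=True).as_matrix();O=np.array([.5906,.018,0])
T=O+Rz@np.array([-.1485,.055,.138]);print(T)
m=(p+T)/2; print(seg(p,204.74,T,133.7,16))
```

```text
[0.52776715 0.16335915 0.138     ]
([np.float64(-10.8), np.float64(-5.9), np.float64(-0.0)], [0, 0, 4.44])
```

Call:
jog_arm(increments=[[[-11,-6,0],[0,0,4.5]],[[-11,-6,0],[0,0,4.5]],[[-11,-6,0],[0,0,4.5]],[[-11,-6,0],[0,0,4.5]],[[-11,-6,0],[0,0,4.5]],[[-11,-6,0],[0,0,4.5]],[[-11,-6,0],[0,0,4.5]],[[-11,-6,0],[0,0,4.5]]])

```text
time: 6.72
eef_pos: [0.4742, 0.2414, 0.1378]
orientation: [-3.14, -0.001, 2.941]
contact_force: [-0.1, 0.5, -0.8]
grip_width: 0.0238
grasp_force: 30.0
```

Call:
jog_arm(increments=[[[-11,-6,0],[0,0,4.4]],[[-11,-6,0],[0,0,4.4]],[[-11,-6,0],[0,0,4.4]],[[-11,-6,0],[0,0,4.4]],[[-10,-6,0],[0,0,4.4]],[[-10,-6,0],[0,0,4.4]],[[-10,-6,0],[0,0,4.4]],[[-10,-5,0],[0,0,4.4]],[[0,0,0],[0,0,0]],[[0,0,0],[0,0,0]]])

```text
time: 7.55
eef_pos: [0.5273, 0.1634, 0.1381]
orientation: [-3.14, -0.001, 2.332]
contact_force: [-0.5, 0.3, -1.6]
grip_width: 0.0237
grasp_force: 30.0
```

Run:
```python
from h import *
im,d,s=grab("side","s3");im,d,s=grab("top","t3")
print(s["eef_pos"],np.degrees(s["orientation"]))
T=np.array([.5278,.1634,.138]);A=Ro.from_euler('xyz',s["orientation"]).as_matrix();print(A.T@(T-s["eef_pos"]))
a=cv2.imread("pics/s3.png");b=cv2.imread("pics/t3.png")
c=np.zeros((600,800,3),np.uint8)
c[:600,:480]=cv2.resize(a[140:240,240:320],(480,600),interpolation=cv2.INTER_CUBIC)
c[:500,480:800]=cv2.resize(b[95:195,290:354],(320,500),interpolation=cv2.INTER_CUBIC)
cv2.imwrite("pics/c4.png",c)
```

```text
[0.52725244 0.16381985 0.13826975] [-1.79940353e+02 -5.06977114e-02  1.33620198e+02]
[-0.00068193  0.00010703  0.00026903]
```

View pics/c4.png

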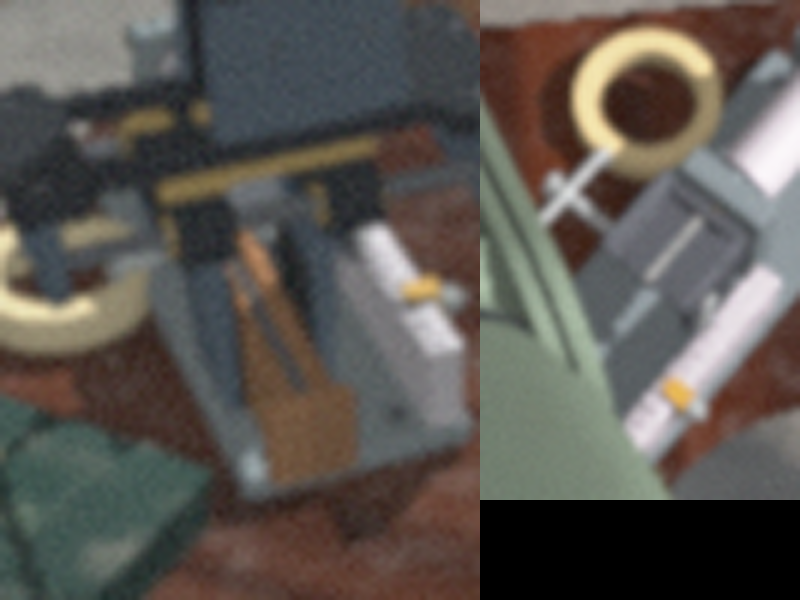

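The top view shows the rod tip at about (316.2,125), just short of the ring and past the bar. The bar's end collar is at (304,131). The side view is blocked by the gripper.

Run:
```python
from h import *
Rz=Ro.from_euler('z',-46.3,degrees=True).as_matrix();O=np.array([.5906,.018,0])
f=lambda u,v,z:(Rz.T@(onz("top",u,v,z)-O)).round(4)
C=lambda x,y:(290+(x-480)/5-.4,95+y/5-.4)
print("rodtip",f(*C(613,152),.136),"rod back",f(*C(545,220),.136))
print("collar",f(*C(550,187),.08),"bar@",f(*C(600,223),.082))
print("line",f(*C(648,280),.098),f(*C(699,218),.098)); print("plate corners",f(*C(606,247),.098), f(*C(697,305),.098))
print("clip",f(*C(677,392),.065)); print("pointer",f(*C(710,310),.06))
```

```text
rodtip [0.0149 0.0502 0.136 ] rod back [-0.036   0.0528  0.136 ]
collar [-0.0054  0.0784  0.08  ] bar@ [-0.0041  0.0438  0.082 ]
line [-0.0164 -0.0002  0.098 ] [0.0276 0.0014 0.098 ]
plate corners [-0.0167  0.0287  0.098 ] [-0.0103 -0.0288  0.098 ]
clip [-0.0459 -0.0458  0.065 ]
pointer [ 0.0025 -0.0289  0.06  ]
```

Call:
jog_arm(increments=[[[-2,0,4],[0,0,0]],[[-1,0,6],[0,0,0]],[[-1,0,6],[0,0,0]],[[0,0,6],[0,0,0]],[[0,0,6],[0,0,0]],[[0,0,6],[0,0,0]],[[0,0,5],[0,0,0]],[[0,0,4],[0,0,0]],[[0,0,2],[0,0,0]],[[0,0,0],[0,0,0]]])

```text
time: 8.48
eef_pos: [0.5301, 0.1607, 0.0934]
orientation: [-3.141, -0.0, 2.331]
contact_force: [0.1, 0.9, -1.6]
grip_width: 0.0238
grasp_force: 30.0
```

Run:
```python
from h import *
im,d,s=grab("top","t4");grab("wrist","w4")
print(s["eef_pos"],np.degrees(s["orientation"]),s["contact_force"])
b=cv2.imread("pics/t4.png")
c=np.zeros((600,800,3),np.uint8)
c[:500,:320]=cv2.resize(b[95:195,290:354],(320,500),interpolation=cv2.INTER_CUBIC)
c[:300,320:800]=cv2.resize(cv2.imread("pics/w4.png"),(480,300))
cv2.imwrite("pics/c5.png",c)
```

```text
[0.53012255 0.16068464 0.09336784] [-1.79947830e+02 -2.29545395e-02  1.33545595e+02] [ 0.05627508  0.87888201 -1.6413748 ]
```

View pics/c5.png

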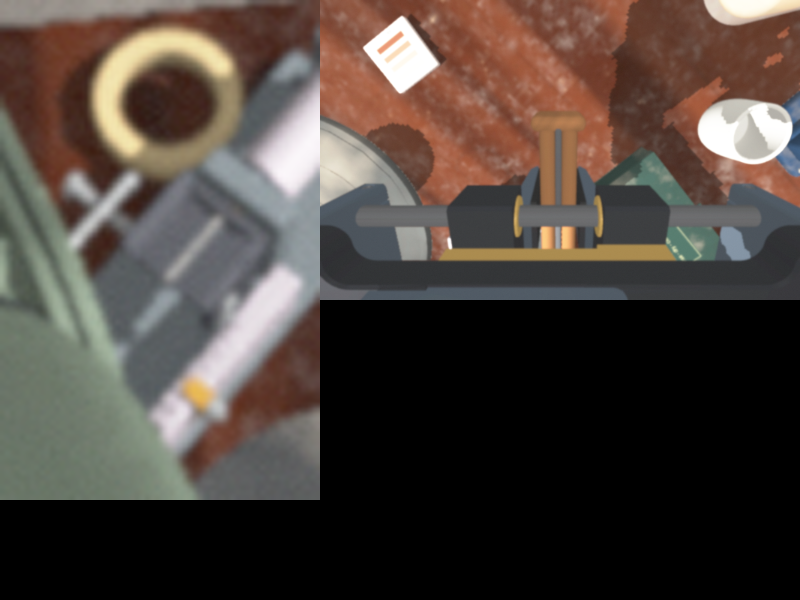

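The top view shows the rod lying across the bar, with its tip at (316.2,130.6), between the collar and the keeper lip.

Run:
```python
from h import *
Rz=Ro.from_euler('z',-46.3,degrees=True).as_matrix();O=np.array([.5906,.018,0])
f=lambda u,v,z:(Rz.T@(onz("top",u,v,z)-O)).round(4)
C=lambda x,y:(290+x/5-.4,95+y/5-.4)
print("rodtip",f(*C(134,178),.091),"rod back",f(*C(75,244),.091),"mid",f(*C(105,212),.091))
print("collar",f(*C(76,184),.08),"bar@",f(*C(127,226),.082),"line",f(*C(168,279),.098),f(*C(219,216),.098))
s=get_state();print("TCP",Rz.T@(s["eef_pos"]-O))
```

```text
rodtip [0.0177 0.0524 0.091 ] rod back [-0.0311  0.0522  0.091 ] mid [-0.0071  0.0517  0.091 ]
collar [-0.002   0.0771  0.08  ] bar@ [-0.003   0.0399  0.082 ] line [-0.016   0.0002  0.098 ] [0.0284 0.0022 0.098 ]
TCP [-0.14474964  0.05523655  0.09404384]
```

Call:
jog_arm(increments=[[[1,0,0.5],[0,0,0]],[[1,0,0.5],[0,0,0]],[[1,-5,0],[0,0,0]],[[0,-6,0],[0,0,0]],[[0,-6,0],[0,0,0]],[[0,-6,0],[0,0,0]],[[0,-6,0],[0,0,0]],[[0,-6,0],[0,0,0]],[[0,-6,0],[0,0,0]],[[0,-6,0],[0,0,0]]])

```text
time: 9.42
eef_pos: [0.4938, 0.1301, 0.093]
orientation: [3.142, 0.0, 2.331]
contact_force: [0.9, -0.3, -1.8]
grip_width: 0.0242
grasp_force: 30.0
```

Call:
jog_arm(increments=[[[0,-4,0],[0,0,0]],[[0,0,0],[0,0,0]],[[0,0,0],[0,0,0]],[[0,0,0],[0,0,0]]])

```text
time: 9.75
eef_pos: [0.4917, 0.1279, 0.093]
orientation: [3.141, 0.0, 2.331]
contact_force: [0.5, -0.2, -1.3]
grip_width: 0.0243
grasp_force: 30.0
```

Run:
```python
from h import *
im,d,s=grab("top","t5");grab("side","s5")
Rz=Ro.from_euler('z',-46.3,degrees=True).as_matrix();O=np.array([.5906,.018,0])
print(Rz.T@(s["eef_pos"]-O),np.degrees(s["orientation"]),Rz.T@s["contact_force"])
c=np.zeros((600,800,3),np.uint8)
c[:560,:480]=cv2.resize(cv2.imread("pics/t5.png")[110:180,300:360],(480,560),interpolation=cv2.INTER_CUBIC)
c[:400,480:]=cv2.resize(cv2.imread("pics/s5.png")[145:245,250:330],(320,400),interpolation=cv2.INTER_CUBIC)
cv2.imwrite("pics/c6.png",c)
```

```text
[-0.14780856  0.00442748  0.09301154] [1.79969509e+02 1.94617514e-02 1.33542653e+02] [ 0.50160611  0.16888255 -1.27623481]
```

View pics/c6.png

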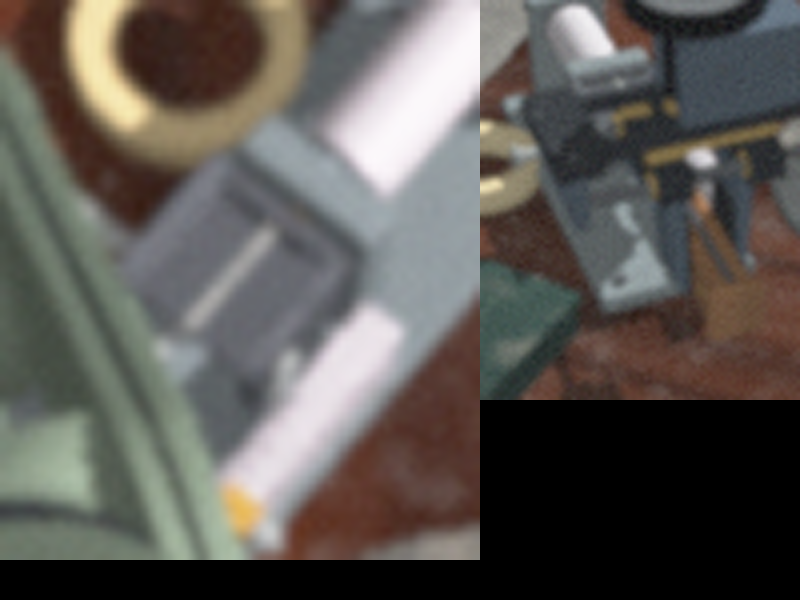

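The top view has the hook under the keeper, with the white line running (323.4,150.3)→(333.5,138.7) and the clip at about (330,173.5); the arm hides the rod itself. I'll get the clip value by code from the earlier frames.

Run:
```python
from h import *
Rz=Ro.from_euler('z',-46.3,degrees=True).as_matrix();O=np.array([.5906,.018,0])
def cloud(n,name,s=None):
    z=np.load(f"pics/{name}.npz");f,cx,cy,R,t=cam(n,s);v,u=np.mgrid[:400,:640]
    X=t+(np.stack([(u-cx)/f,(v-cy)/f,np.ones_like(u)],-1)*z["d"][...,None])@R.T
    return z["im"],(X-O)@Rz
s1=dict(eef_pos=[0.38914523,0.26947352,0.19286496],orientation=np.radians([-179.967,.003,-155.276]))
for n,name,s,box in [("wrist","w1",s1,(0,160,170,260)),("top","top0",None,(290,380,95,195)),("top","t4",None,(310,380,95,195)),("side","side0",None,(230,330,135,235))]:
    im,X=cloud(n,name,s);a,b,c,e=box;m=np.zeros((400,640),bool);m[c:e,a:b]=1
    hsv=cv2.cvtColor(im,cv2.COLOR_RGB2HSV);y=m&(hsv[...,0]>14)&(hsv[...,0]<30)&(hsv[...,1]>150)&(hsv[...,2]>150)
    q=X[y];q=q[(np.abs(q[:,1]+.045)<.03)&(q[:,0]<-.01)];print(name,len(q),np.median(q,0).round(4),q.min(0).round(4),q.max(0).round(4))
    B=X[c:e,a:b].reshape(-1,3);f=B[(B[:,2]>.008)&(B[:,2]<.02)&(np.abs(B[:,1])<.05)&(B[:,0]<-.05)&(B[:,0]>-.1)]
    if len(f):print("  base front x",np.percentile(f[:,0],[1,3,10]).round(4))
    f=B[(B[:,2]>.03)&(B[:,2]<.07)&(B[:,1]<-.02)&(B[:,1]>-.06)&(B[:,0]<-.04)]
    if len(f):print("  rail x,z",np.percentile(f[:,0],[1,5,]).round(4),np.percentile(f[:,2],[50,90]).round(4),np.percentile(f[:,1],[2,98]).round(4))
    f=B[(np.abs(B[:,2]-.0785)<.008)&(B[:,1]>.036)&(B[:,1]<.09)&(np.abs(B[:,0])<.02)]
    if len(f): print("  bar/collar x",len(f),np.median(f,0).round(4))
```

```text
return _methods._mean(a, axis=axis, dtype=dtype,
  ret = um.true_divide(
Traceback (most recent call last):
ValueError: zero-size array to reduction operation minimum which has no identity
```

```bash
cat > clip.py <<'E'
from h import *
Rz=Ro.from_euler('z',-46.3,degrees=True).as_matrix();O=np.array([.5906,.018,0])
def cloud(n,name,s=None):
    z=np.load(f"pics/{name}.npz");f,cx,cy,R,t=cam(n,s);v,u=np.mgrid[:400,:640]
    X=t+(np.stack([(u-cx)/f,(v-cy)/f,np.ones_like(u)],-1)*z["d"][...,None])@R.T
    return z["im"],z["d"],(X-O)@Rz
P=lambda B,ax,ps:np.percentile(B[:,ax],ps).round(4)
def rep(n,name,box,s=None):
    im,d,X=cloud(n,name,s);a,b,c,e=box;m=np.zeros((400,640),bool);m[c:e,a:b]=1
    hsv=cv2.cvtColor(im,cv2.COLOR_RGB2HSV);y=m&(hsv[...,0]>12)&(hsv[...,0]<32)&(hsv[...,1]>120)&(hsv[...,2]>120)
    v,u=np.nonzero(y);print(name,"yellow",len(u),np.median(u) if len(u) else 0,np.median(v) if len(v) else 0)
    q=X[y];q=q[(np.abs(q[:,1]+.045)<.03)]
    if len(q):print("  clip",len(q),P(q,0,[5,50,95]),P(q,1,[5,50,95]),P(q,2,[5,50,95]))
    B=X[m]
    for t,k in dict(basefront=(B[:,2]>.008)&(B[:,2]<.02)&(np.abs(B[:,1])<.045)&(B[:,0]<-.05)&(B[:,0]>-.1),
        rail=(B[:,2]>.03)&(B[:,2]<.075)&(B[:,1]<-.02)&(B[:,1]>-.06)&(B[:,0]<-.04),
        bar=(np.abs(B[:,2]-.0785)<.008)&(B[:,1]>.036)&(B[:,1]<.09)&(np.abs(B[:,0])<.02)).items():
        f=B[k]
        if len(f):print("  ",t,len(f),P(f,0,[2,10,50]),P(f,1,[2,50,98]),P(f,2,[50,95]))
E
python3 - <<'E'
from clip import *
s1=dict(eef_pos=[0.38914523,0.26947352,0.19286496],orientation=np.radians([-179.967,.003,-155.276]))
rep("wrist","w1",(0,160,170,260),s1);rep("top","top0",(320,342,160,185));rep("top","top0",(290,380,95,195));rep("top","t4",(320,342,160,185));rep("side","side0",(295,330,175,205));rep("side","side0",(230,330,135,235))
E
```

```text
w1 yellow 209 24.0 217.0
  clip 209 [-0.0518 -0.0478  0.0189] [-0.0546 -0.0472 -0.0391] [0.0004 0.0608 0.0622]
   basefront 1577 [-0.0884 -0.0875 -0.0759] [-0.0415 -0.0111  0.0165] [0.015  0.0169]
   rail 1357 [-0.0863 -0.0856 -0.0651] [-0.0582 -0.0425 -0.033 ] [0.0568 0.0615]
top0 yellow 11 329.0 173.0
  clip 11 [-0.049  -0.0461 -0.0431] [-0.0494 -0.0452 -0.0411] [0.0574 0.0607 0.062 ]
   basefront 6 [-0.0568 -0.0559 -0.0527] [-0.0236 -0.0216 -0.0181] [0.0139 0.0144]
   rail 117 [-0.0806 -0.0744 -0.0571] [-0.0575 -0.045  -0.0332] [0.0567 0.0613]
top0 yellow 11 329.0 173.0
  clip 11 [-0.049  -0.0461 -0.0431] [-0.0494 -0.0452 -0.0411] [0.0574 0.0607 0.062 ]
   basefront 328 [-0.0875 -0.0852 -0.0701] [-0.0307  0.0083  0.0433] [0.0146 0.0186]
   rail 143 [-0.0848 -0.0827 -0.0617] [-0.0572 -0.0437 -0.0332] [0.0561 0.0612]
   bar 52 [-0.0105 -0.0071 -0.0042] [0.0389 0.0633 0.0798] [0.0813 0.085 ]
t4 yellow 14 329.0 173.5
  clip 14 [-0.0492 -0.0463 -0.0435] [-0.052  -0.0461 -0.0402] [0.058  0.061  0.0647]
   basefront 6 [-0.0569 -0.0556 -0.0528] [-0.0241 -0.0214 -0.0181] [0.0139 0.0157]
   rail 105 [-0.0731 -0.0693 -0.0533] [-0.0577 -0.0442 -0.0332] [0.0572 0.0634]
side0 yellow 6 310.5 188.0
  clip 6 [-0.0497 -0.0473 -0.0457] [-0.0507 -0.0468 -0.0417] [0.0607 0.0623 0.0639]
   basefront 4 [-0.0552 -0.0543 -0.0516] [-0.0343 -0.0324 -0.0236] [0.0182 0.0184]
   rail 171 [-0.0862 -0.085  -0.0645] [-0.0572 -0.0389 -0.0327] [0.055  0.0616]
side0 yellow 6 310.5 188.0
  clip 6 [-0.0497 -0.0473 -0.0457] [-0.0507 -0.0468 -0.0417] [0.0607 0.0623 0.0639]
   basefront 358 [-0.0886 -0.0872 -0.0742] [-0.0402  0.004   0.0436] [0.0149 0.018 ]
   rail 183 [-0.0862 -0.0851 -0.0674] [-0.0571 -0.0387 -0.0327] [0.0542 0.0614]
   bar 59 [-0.0105 -0.0087 -0.0057] [0.0377 0.0602 0.0796] [0.0808 0.0843]
```

Relative to the base's front edge (85 mm ahead of the bar), all three views put the clip at a crosshead value of about 44 mm. The hook has about 7 mm of slack, so I'll pull in stages.

Call:
jog_arm(increments=[[[2,0,0],[0,0,0]],[[3,0,0],[0,0,0]],[[3,0,0],[0,0,0]],[[3,0,0],[0,0,0]],[[3,0,0],[0,0,0]],[[2,0,0],[0,0,0]],[[0,0,0],[0,0,0]],[[0,0,0],[0,0,0]],[[0,0,0],[0,0,0]]])

```text
time: 10.6
eef_pos: [0.4805, 0.1393, 0.093]
orientation: [3.141, 0.0, 2.331]
contact_force: [1.7, -2.7, -3.0]
grip_width: 0.0238
grasp_force: 30.0
```

Run:
```python
from clip import *
im,d,s=grab("top","t6");grab("side","s6")
print(Rz.T@(s["eef_pos"]-O),np.degrees(s["orientation"]),Rz.T@s["contact_force"],s["wrist_torque"])
def bar(n,name,box):
    im,d,X=cloud(n,name);a,b,c,e=box;B=X[c:e,a:b].reshape(-1,3)
    for lo,hi in((.036,.064),(.067,.081)):
        f=B[(B[:,2]>.073)&(B[:,2]<.09)&(B[:,1]>lo)&(B[:,1]<hi)&(B[:,0]<.01)&(B[:,0]>-.08)]
        print(name,len(f),np.median(f,0).round(4) if len(f) else "")
for k in("top0","t4","t6"): bar("top",k,(280,345,95,195))
for k in("side0","s5","s6"): bar("side",k,(230,330,135,235))
```

```text
[-0.16373494  0.00418982  0.09296354] [1.79994223e+02 2.50371896e-02 1.33546808e+02] [ 3.11345084 -0.6211527  -3.03739854] [-0.34685812 -0.39067586 -0.0245962 ]
top0 27 [-0.004   0.0509  0.0809]
top0 22 [-0.0043  0.0756  0.0813]
t4 32 [-0.004   0.0524  0.0834]
t4 21 [-0.0051  0.0758  0.0811]
t6 29 [-0.009   0.05    0.0805]
t6 20 [-0.0094  0.0757  0.0821]
side0 33 [-0.0057  0.0495  0.0808]
side0 22 [-0.006   0.0763  0.0806]
s5 0 
s5 21 [-0.007   0.0765  0.0811]
s6 1 [-0.0123  0.0638  0.0809]
s6 23 [-0.0114  0.0758  0.08  ]
```

The bar is already 5 mm out, which agrees with the 3.1 N pull. About 39 mm remain; I'll take 34 and check.

Call:
jog_arm(increments=[[[3,0,0],[0,0,0]],[[4,0,0],[0,0,0]],[[5,0,0],[0,0,0]],[[5,0,0],[0,0,0]],[[5,0,0],[0,0,0]],[[5,0,0],[0,0,0]],[[4,0,0],[0,0,0]],[[3,0,0],[0,0,0]],[[0,0,0],[0,0,0]],[[0,0,0],[0,0,0]]])

```text
time: 11.53
eef_pos: [0.4571, 0.1633, 0.0928]
orientation: [-3.141, 0.002, 2.332]
contact_force: [5.4, -6.6, -3.6]
grip_width: 0.0239
grasp_force: 30.0
```

```bash
cat >> clip.py <<'E'
def bar(n,name,box):
    im,d,X=cloud(n,name);a,b,c,e=box;B=X[c:e,a:b].reshape(-1,3)
    for lo,hi in((.036,.064),(.067,.081)):
        f=B[(B[:,2]>.073)&(B[:,2]<.09)&(B[:,1]>lo)&(B[:,1]<hi)&(B[:,0]<.01)&(B[:,0]>-.08)]
        print(name,len(f),np.median(f,0).round(4) if len(f) else "")
def look(k):
    im,d,s=grab("top","t"+k);grab("side","s"+k)
    print(Rz.T@(s["eef_pos"]-O),np.degrees(s["orientation"]),Rz.T@s["contact_force"],s["grasp_force"])
    bar("top","t"+k,(270,345,95,195));bar("side","s"+k,(230,330,135,235))
    rep("top","t"+k,(320,342,160,185)); rep("side","s"+k,(295,330,175,205))
E
python3 - <<'E'
from clip import *
look("7")
E
```

```text
[-0.19731266  0.00390686  0.09283302] [-1.79963750e+02  1.15884444e-01  1.33585296e+02] [ 8.46491775 -0.67377807 -3.55116462] 30.00245064496994
t7 30 [-0.042   0.0505  0.0815]
t7 21 [-0.0428  0.0758  0.0822]
s7 2 [-0.0425  0.0633  0.0795]
s7 25 [-0.0439  0.076   0.08  ]
t7 yellow 14 329.0 173.0
  clip 14 [-0.0489 -0.0457 -0.0426] [-0.0506 -0.0449 -0.0394] [0.0593 0.0606 0.063 ]
   basefront 5 [-0.0566 -0.0558 -0.0536] [-0.0243 -0.0212 -0.0178] [0.0133 0.0166]
   rail 126 [-0.0801 -0.0741 -0.0558] [-0.0595 -0.0442 -0.0284] [0.0575 0.0633]
s7 yellow 0 0 0
   rail 25 [-0.0861 -0.0856 -0.0828] [-0.0483 -0.0421 -0.0352] [0.0558 0.0586]
```

Call:
jog_arm(increments=[[[1,0,0],[0,0,0]],[[2,0,0],[0,0,0]],[[2,0,0],[0,0,0]],[[0,0,0],[0,0,0]],[[0,0,0],[0,0,0]],[[0,0,0],[0,0,0]]])

```text
time: 12.13
eef_pos: [0.4539, 0.1667, 0.0928]
orientation: [-3.141, 0.002, 2.331]
contact_force: [5.9, -7.7, -5.6]
grip_width: 0.0239
grasp_force: 30.0
```

Run:
```python
from clip import *
look("8")
ims=[np.load("pics/t8.npz")["im"].astype(float)]
for i in range(7): ims.append(optics.get_image("top")[0].astype(float))
m=np.mean(ims,0).astype(np.uint8)[:,:,::-1]; cv2.imwrite("pics/tm.png",m)
c=np.zeros((600,800,3),np.uint8)
c[:,:600]=cv2.resize(m[145:195,305:355],(600,600),interpolation=cv2.INTER_CUBIC)
for k,x in enumerate(["pics/t8.png"]): c[:300,600:]=cv2.resize(cv2.imread(x)[100:200,280:347],(200,300),interpolation=cv2.INTER_CUBIC)
cv2.imwrite("pics/c7.png",c)
for X in [(-.045-.003,-.036,.06)]: print("expected pointer px",proj("top",O+Rz@np.array(X)))
```

```text
[-0.20198759  0.00387599  0.09279961] [-1.79961816e+02  1.31014135e-01  1.33569394e+02] [ 9.65830679 -1.0299731  -5.63355622] 30.002738535404205
t8 28 [-0.0463  0.0503  0.0808]
t8 23 [-0.0468  0.0755  0.082 ]
s8 1 [-0.0473  0.0634  0.0798]
s8 24 [-0.0484  0.0758  0.0805]
t8 yellow 12 329.0 173.5
  clip 12 [-0.0492 -0.0456 -0.0432] [-0.0508 -0.0459 -0.041 ] [0.0592 0.0612 0.0622]
   basefront 6 [-0.0567 -0.0557 -0.0527] [-0.0234 -0.0217 -0.0184] [0.0142 0.0164]
   rail 128 [-0.0799 -0.0743 -0.0564] [-0.0596 -0.044  -0.028 ] [0.0572 0.063 ]
s8 yellow 0 0 0
   rail 20 [-0.0862 -0.086  -0.0837] [-0.0482 -0.0427 -0.0363] [0.0535 0.0579]
expected pointer px [325.68202759 171.83871758]
```

View pics/c7.png

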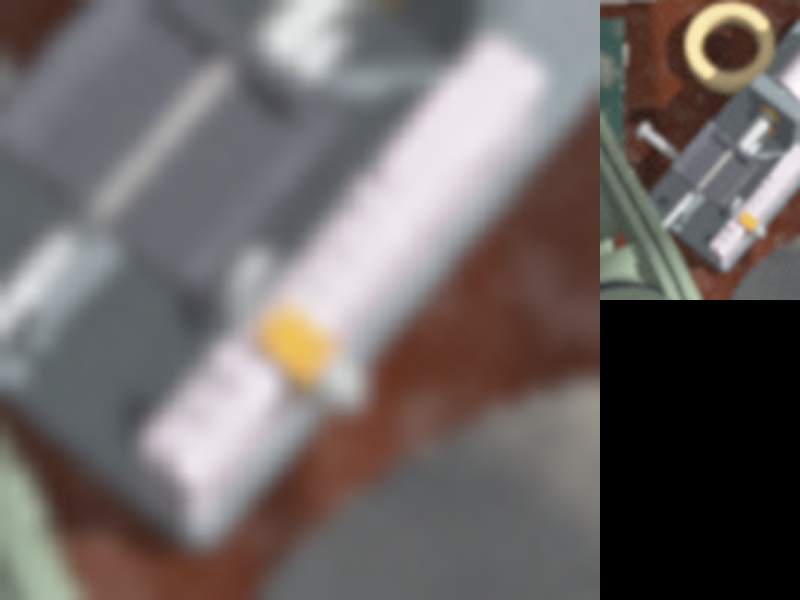

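The picture shows the rod in line with the white line, pointing at about (308,168). The pointer bracket is at (326,169), next to the clip at (329,173). The crosshead is 42.2 mm out and my clip estimate is about 43.5 mm, so I'll trim by 1 mm and settle.

Call:
jog_arm(increments=[[[1,0,0],[0,0,0]],[[0,0,0],[0,0,0]],[[0,0,0],[0,0,0]],[[0,0,0],[0,0,0]],[[0,0,0],[0,0,0]],[[0,0,0],[0,0,0]],[[0,0,0],[0,0,0]],[[0,0,0],[0,0,0]],[[0,0,0],[0,0,0]],[[0,0,0],[0,0,0]]])

```text
time: 13.42
eef_pos: [0.4533, 0.1674, 0.0928]
orientation: [-3.141, 0.002, 2.331]
contact_force: [5.7, -8.5, -3.9]
grip_width: 0.0237
grasp_force: 30.0
```

Run:
```python
from clip import *
look("9")
print(order.finish_job())
```

```text
[-0.20288794  0.00390547  0.09280474] [-1.79965417e+02  1.37547615e-01  1.33566310e+02] [10.08590033 -1.753916   -3.92803747] 30.002810955047607
t9 28 [-0.0478  0.0506  0.0812]
t9 21 [-0.0478  0.0756  0.0818]
s9 1 [-0.0495  0.0638  0.0814]
s9 23 [-0.0494  0.0757  0.0804]
t9 yellow 12 329.0 173.5
  clip 12 [-0.0496 -0.0461 -0.043 ] [-0.0509 -0.0461 -0.041 ] [0.0585 0.061  0.0635]
   basefront 6 [-0.0577 -0.0563 -0.0527] [-0.0244 -0.0219 -0.0182] [0.0152 0.018 ]
   rail 125 [-0.0805 -0.0738 -0.0562] [-0.0579 -0.044  -0.0291] [0.0571 0.0635]
s9 yellow 0 0 0
   rail 20 [-0.0867 -0.086  -0.084 ] [-0.0484 -0.0434 -0.0365] [0.052  0.0575]
the job is handed in; nothing more can be done
None
```

I handed the job in with the hook on the centre line, drawn about 43 mm out against a clip I measured at about 43.5 mm, and held steady at about 10 N; the verdict was not shown.

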